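Put the yellow battery pack on charge

TASK

Put the yellow battery pack on charge: set it down on the open front of the charger and slide it, red tab trailing, along under the two metal rails until it is fully home and the spring catch has snapped up to hold it. Then press down the raised green end of the charger's rocker switch so that it stays on. Leave the other things on the bench where they are.

Things in the scene. Friction and masses are not known exactly. Their poses are not given: they have to be found in the camera images.
- pack: Loose battery pack, upright: yellow block 86 (x) x 44 mm (y), from 6 to 58 mm high, on a black foot plate 88 x 58 x 6 mm that juts 7 mm on both long sides. 0.25-0.5 kg. Origin: centre of underside; z up; +x the leading end (copper contacts); red tab on top at the -x end. A gap crosses the plate's underside at x = -3 to +17 mm. Grip the block across y, fingertips 15 mm or more above the underside.
- charger: Grey charger screwed to the bench, 240 (x) x 120 mm (y). Origin: underside, on the centre line. Flat deck 30 mm high, x = -90 to +80 mm; its front (x < 10) is open above, black guides 8 mm high, 86 mm apart, narrow to 61 mm at the rails. The pack slides along +x to the stop at x = +80: the face of the switch housing (x = 80 to 150, 56 mm high).
- deck_start (a point): Point on the deck, on the centre line, at charger x = -42 mm and 30 mm above the bench: with the pack's origin here (pack +x along charger +x) the pack rests on the open deck just in front of the rails. Axes as the charger's.
- pack_home (a point): The pack's origin when fully home: on the deck, charger x = +35 mm (77 mm past deck_start; the stop is 1 mm on). Axes as the charger's. Aluminium rails, x = 10 to 80 mm, stand 61 mm apart, each with a lip leaning 6 mm in (49 mm between lips), lip underside 8 mm, top 12.5 mm above the deck: the foot plate slides under the lips, the yellow block between them.
- catch (a joint): Brass spring catch, a 26 mm wide ramp that stands 4.5 mm out of the deck at charger x = 37 to 50 mm. Value in m: 0 = up, grows as it is pressed down (up to 0.006). The pack rides over it, about 5 to 12 N of push, and at home it springs up in the foot plate's gap.
- rocker (a joint): Rocker switch on the charger's housing; pivot along charger x at charger (115, 0, 60) mm; 26 mm wide, two halves 32 mm long along y, 6 mm thick. Value in rad: 0 = off (black half at -y level, green half at +y raised by 0.4 rad), 0.4 = on (green half level). Stays where it is left; takes about 2 N.
- rocker_on (a point): Point on top of the rocker's green half, 22 mm from the pivot; it moves with the rocker, from 71 mm above the bench at off to about 63 mm at on. Press straight down here.
- blue_pack: Another battery pack, blue, 88 x 74 x 58 mm, which does not fit this charger. Leave alone. Origin: centre of the underside.
- tape: Roll of paper tape lying flat, 90 mm across, 25 mm high. Leave alone. Origin: centre of the underside.
- chisel: Stone chisel lying on the bench, 245 mm long, wooden handle. Leave alone.
- jar: Amber jar, 64 mm across, 75 mm high. Leave alone.
- cup: White plastic cup, 72 mm across, 85 mm high. Leave alone.
- chip1: Flake of pale stone, about 56 mm across, 18 mm high. Leave alone.
Things that resemble listed ones, but are neither listed nor needed, are in the scene too. What is shaped like the pack but pink or turquoise is not meant.

How it is judged:
By the outcome, as a careful person would: the job done as asked, in the order asked, and still so for the second after the job is handed in, with the robot touching nothing.
It also fails if it takes over 53 s, if anything falls off the work surface, if the arm or the gripper's body presses on something with over 40 N, if the wrist force passes 120 N, or if a joint passes its speed limit or range.

ROBOT

A 7-joint arm with a two-finger parallel gripper is mounted at the origin on the work surface. World frame = base frame: x ahead of the robot, y to its left, z up, the work surface at z = 0. Lengths are in m, angles in rad, forces in N, time in s.
With the tool pointing down it reaches from about 0.4 to 0.85 m from the base axis. Payload 4.5 kg.
Tool frame: the origin (TCP) lies midway between the tips of the shut fingers; the grasp point (between the pads) lies 19 mm behind it; z points along the fingers, y is the line along which they close (so a half turn about z gives the same grasp; the last joint's range is limited). The gripper opens to 88 mm and grips with 3 to 60 N. Pads are 18 mm wide; open, the fingers measure 123 mm over their backs; the gripper's body (75 mm by 187 mm) begins 45 mm behind the grasp point.
Start: joints at [1.27, 0.689, -0.195, 1.565, 0.157, 0.902, -0.215], TCP at [0.205, -0.59, 0.239] pointing down, gripper open.
Joint ranges: [-3.01, 3.01], [-0.46, 2.08], [-1.47, 1.51], [0.13, 2.56], [-1, 4.14], [0.04, 2.09], [-2.66, 2.66]. Speed limits (rad/s): [2.57, 2.57, 3.14, 3.14, 3.14, 3.14, 3.14].

INTERFACE

Orientations are given as a unit quaternion [x, y, z, w].
In Python, from plant import r gives the robot as it stands.
- The arm moves only by the tool move_arm, never from a script. Its argument "targets" is a list that holds one entry, the list of rows, each a list of 7 numbers: the opening, from 0 (shut) to 1 (fully open), then the shift along the tool's x, y, z in mm, then the turn, a rotation vector about the tool's x, y, z in degrees. In form: [[[claw, dx, dy, dz, ax, ay, az], ...]]. A call has 1 to 10 rows; each row is the pose to reach, as a shift and turn from the pose commanded when the call began, along the tool's axes at that moment; what a row does not reach only later rows make up. A row lasts 1/8 s, in which the tool goes at most 62.5 mm and 10.7 degrees, less where a joint would pass 70% of its speed; a pose out of reach is approached as far as the arm can. A call with a gripper value outside its range is refused whole. The fingers move at their own pace and stop on an object; "newtons" is the grip in N (left out, the last holds). Time passes only in rows, so rows that repeat a pose let the fingers close. It gives the time, the measured TCP pose, the force, the opening and the grip force at its end, in the units of the state.
- r.get_state(): the state, without advancing time (a new reading comes with each control period).
- r.snapshot(name): name is "side" or "top"; returns the picture (420x560x3 uint8, red, green, blue); there is no depth.
- r.camera_info(name): a dict with "fx", "fy", "cx", "cy" (pixels), "R" (3x3) and "t" (3): a world point X has camera coordinates R X + t. Camera axes: x right, y down, z forward; pixel columns grow to the right and rows downward; lengths in m; the calibration is good to about 2 mm. A picture is of the moment at which its call begins. camera_info takes no time and is no camera call.
- r.finish_job(): hands the job in; it is judged then, once.
The state is a dict: "clock": time; "q": joint angles; "qd": joint speeds; "joint_torque": joint torques, N m; "tool_pos": TCP position; "eef_rot": TCP orientation; "contact_force": force on the tool from outside, world axes, zero at the start; "moment": the same for the moment, N m; "opening": opening from 0.0 (shut) to 1.0 (fully open); "finger_force": force on a finger pad.
Only numpy, scipy, OpenCV 4.12 (cv2) and the standard library are available. Lean on these libraries where they do the work, as an engineer would, in place of code of your own. Each camera call takes 0.05 s, during which the arm holds its last target. There are 200 camera calls.

## Working session

There is one attempt and no reset: what is moved stays moved. The work goes in short steps, Python scripts to look and compute and a tool call to move; the robot and the scene stay as the last step left them, time stands still between calls to the robot, and variables do not carry over. Pictures are saved under pics/ and viewed, at most 13 in all, crops included, and the job is handed in when it is done.

Besides the shell and the picture viewer there is one more tool, called after "Request:" as name(argument=value, ...) on one line, values as JSON. move_arm: Moves the arm, as the interface text tells. Its arguments: {"type":"object","properties":{"targets":{"type":"array","items":{"type":"array","items":{"type":"array","items":{"type":"number"}}}},"newtons":{"type":"number"}},"required":["targets"]}

```bash
mkdir -p pics; python3 - <<'E'
from plant import r
import cv2
for n in("top","side"):
    cv2.imwrite(f"pics/{n}0.png",r.snapshot(n)[:,:,::-1]);c=r.camera_info(n);print(n,{k:(v if not hasattr(v,'round') else v.round(4).tolist() if hasattr(v,'tolist') else v) for k,v in c.items()})
s=r.get_state();print(s)
E
```

```text
top {'fx': 534.7157387748291, 'fy': 534.7157387748291, 'cx': 272.955963958425, 'cy': 208.50658100678638, 'R': [[0.0126, -0.9997, 0.0233], [-0.9875, -0.0161, -0.1568], [0.1571, -0.021, -0.9874]], 't': [-0.0124, 0.5663, 1.224]}
side {'fx': 448.4173953853089, 'fy': 448.4173953853089, 'cx': 277.534326429468, 'cy': 209.54107934108012, 'R': [[-0.9632, -0.2687, 0.0087], [-0.1543, 0.5261, -0.8363], [0.2201, -0.8069, -0.5482]], 't': [0.5406, 0.1448, 1.1598]}
{'clock': 0.1, 'q': array([ 1.26984111,  0.68987656, -0.19455194,  1.56621582,  0.15730577,
        0.90251382, -0.21511073]), 'qd': array([ 1.50254345e-04, -3.72940177e-03, -5.25068868e-05, -2.67570309e-03,
        1.78630764e-04, -5.17376765e-04,  2.23772496e-04]), 'joint_torque': array([-3.40699327e-03, -5.28499532e+01, -1.27095055e+00, -1.53834647e+01,
       -5.24432631e-02,  2.06857949e-03,  2.58754989e-05]), 'tool_pos': array([ 0.20512612, -0.58978822,  0.2380122 ]), 'eef_rot': array([ 9.86017155e-01,  1.66641875e-01, -1.87054471e-04, -7.88191985e-04]), 'contact_force': array([ 0.00554524,  0.88207265, -1.32269412]), 'moment': array([ 0.01118711,  0.03654494, -0.02183155]), 'finger_force': 0.0, 'opening': 0.9970783757125042}
```

View pics/top0.png

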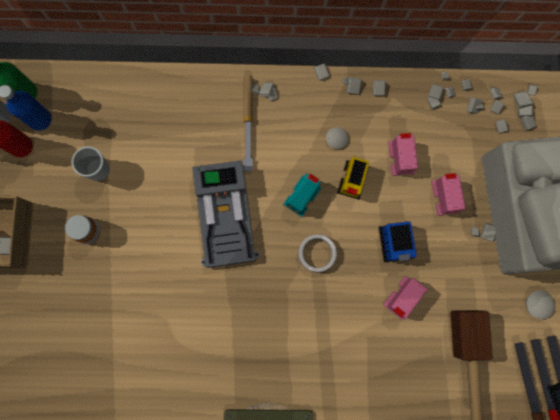

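View pics/side0.png

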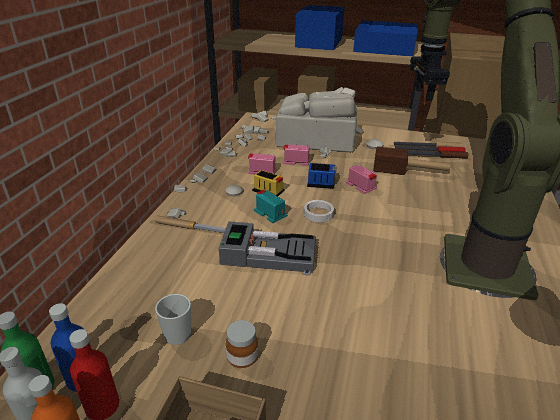

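Top view: yellow pack at (354,177) with its red tab at (360,162). Could be confused with it: turquoise (303,194), pinks (404,153), (449,193), (406,297), blue (398,242). I choose the yellow one. The charger is at (225,215), its open front at the bottom, facing the robot.

```bash
python3 - <<'E'
import cv2,numpy as np
a=cv2.imread("pics/top0.png")
A=cv2.resize(a[140:215,315:390],None,fx=5.3,fy=5.3,interpolation=cv2.INTER_CUBIC)
B=cv2.resize(a[155:275,180:270],None,fx=4.4,fy=4.4,interpolation=cv2.INTER_CUBIC)
o=np.zeros((530,800,3),np.uint8);o[:A.shape[0],:A.shape[1]]=A;o[:B.shape[0],400:400+B.shape[1]]=B[:, :400]
cv2.imwrite("pics/crop.png",o)
E
```

```text
(no output)
```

View pics/crop.png

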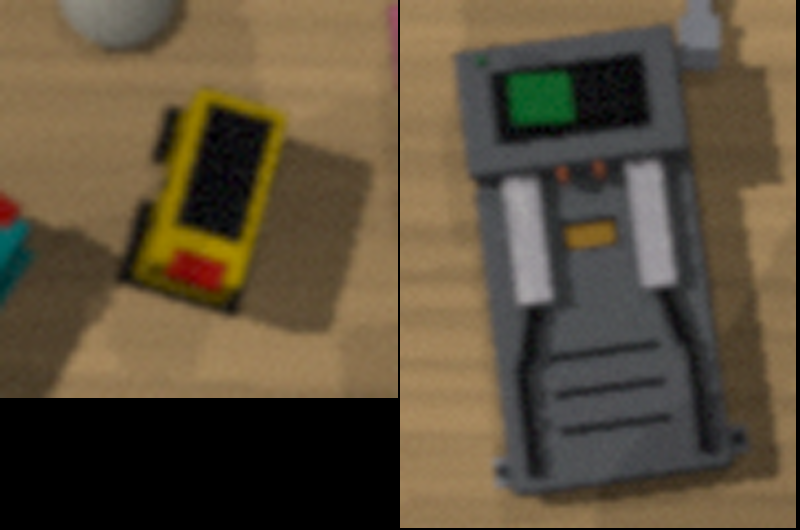

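The crop confirms it: yellow pack, red tab towards the robot, contacts away from it. It is roughly aligned with the charger, so only a modest turn is needed. Next I fit the poses.

```bash
cat > h.py <<'E'
import cv2,numpy as np
from plant import r
from scipy.optimize import minimize,least_squares
from scipy.spatial.transform import Rotation as Ro
C={n:r.camera_info(n) for n in("top","side")}
def proj(n,X):
    c=C[n];p=np.asarray(X)@np.array(c["R"]).T+np.array(c["t"])
    return np.c_[c["fx"]*p[:,0]/p[:,2]+c["cx"],c["fy"]*p[:,1]/p[:,2]+c["cy"]]
def world(p,X,z0=0):
    X=np.asarray(X,float);c,s=np.cos(p[2]),np.sin(p[2])
    return np.c_[p[0]+c*X[:,0]-s*X[:,1],p[1]+s*X[:,0]+c*X[:,1],X[:,2]+z0]
def box(x0,x1,y0,y1,z0,z1): return np.array([[x,y,z] for x in(x0,x1) for y in(y0,y1) for z in(z0,z1)])/1000
BLOCK=box(-43,43,-22,22,6,58)
def ymask(im,roi):
    h=cv2.cvtColor(im,cv2.COLOR_RGB2HSV);m=cv2.inRange(h,(20,120,60),(32,255,255))
    k=np.zeros_like(m);x0,x1,y0,y1=roi;k[y0:y1,x0:x1]=m[y0:y1,x0:x1];return k
def fitpack(rois,p0,z0=0,ims=None):
    H={}
    for n,roi in rois.items():
        m=ymask(r.snapshot(n) if ims is None else ims[n],roi);q=cv2.findNonZero(m)[:,0].astype(np.float32)
        q=np.concatenate([q+d for d in np.float32([[.4,0],[-.4,0],[0,.4],[0,-.4]])]);H[n]=cv2.convexHull(q)
    def f(p):
        e=0
        for n,h in H.items():
            b=cv2.convexHull(proj(n,world(p,BLOCK,z0)).astype(np.float32));i=cv2.intersectConvexConvex(h,b)[0]
            e+=1-i/(cv2.contourArea(h)+cv2.contourArea(b)-i)
        return e
    return minimize(f,p0,method="Nelder-Mead",options=dict(initial_simplex=np.array([p0,p0+np.r_[.02,0,0],p0+np.r_[0,.02,0],p0+np.r_[0,0,.3]]),xatol=1e-5,fatol=1e-6))
E
cat > m.py <<'E'
from h import *
ims={n:cv2.imread(f"pics/{n}0.png")[:,:,::-1].copy() for n in C}
for n in C: print(n,(-np.array(C[n]["R"]).T@C[n]["t"]).round(3))
def unp(n,u,v,z):
    c=C[n];R=np.array(c["R"]);o=-R.T@c["t"];d=R.T@[(u-c["cx"])/c["fx"],(v-c["cy"])/c["fy"],1];return o+d*(z-o[2])/d[2]
p0=np.r_[unp("top",355,176,.058)[:2],-.2]
T=(325,380,150,205);S=(245,290,165,198)
for rois in({"top":T},{"side":S},{"top":T,"side":S}):
    o=fitpack(rois,p0,ims=ims);print(list(rois),o.x.round(4),round(o.fun,3))
pk=o.x
K=[(150,60,56,458,55),(150,-60,56,668,27),(80,-60,56,688,148),(80,60,56,470,178),
(80,24.5,42.5,538,177),(10,24.5,42.5,552,298),(80,-24.5,42.5,628,165),(10,-24.5,42.5,641,290),(43.5,0,33,590,235)]
K=np.array(K,float);X=K[:,:3]/1000;uv=np.c_[180+(K[:,3]-400)/4.4,155+K[:,4]/4.4]-.4
o=least_squares(lambda p:(proj("top",world(p,X))-uv).ravel(),np.r_[unp("top",225,215,.03)[:2],.1],loss="soft_l1")
ch=o.x;print("charger",ch.round(4));print((proj("top",world(ch,X))-uv).round(1).tolist())
np.save("poses.npy",[pk,ch])
from itertools import combinations
def wire(im,n,p,B,col,k,x0,y0):
    q=(proj(n,world(p,B))-[x0,y0]+.5)*k
    for i,j in combinations(range(8),2):
        if (np.abs(B[i]-B[j])>1e-6).sum()==1: cv2.line(im,*[tuple(int(a) for a in q[t]) for t in(i,j)],col,1,cv2.LINE_AA)
outs=[]
for n,rs in {"top":[(180,275,150,275),(315,390,140,215)],"side":[(210,325,210,275),(235,295,160,205)]}.items():
    for x0,x1,y0,y1 in rs:
        k=min(400/(x1-x0),300/(y1-y0));im=cv2.resize(ims[n][y0:y1,x0:x1],None,fx=k,fy=k,interpolation=cv2.INTER_CUBIC)
        wire(im,n,pk,BLOCK,(255,0,255),k,x0,y0)
        wire(im,n,pk,box(-44,44,-29,29,0,6),(0,255,255),k,x0,y0)
        for B in(box(80,150,-60,60,0,56),box(-90,80,-60,60,0,30)):wire(im,n,ch,B,(255,0,0),k,x0,y0)
        for B in(box(10,80,24.5,30.5,38,42.5),box(10,80,-30.5,-24.5,38,42.5),box(37,50,-13,13,30,34.5)):wire(im,n,ch,B,(0,255,0),k,x0,y0)
        o=np.zeros((300,400,3),np.uint8);im=im[:300,:400];o[:im.shape[0],:im.shape[1]]=im;outs.append(o)
cv2.imwrite("pics/fit.png",np.vstack([np.hstack(outs[:2]),np.hstack(outs[2:])])[:,:,::-1])
E
python3 m.py
```

```text
top [0.367 0.022 1.298]
side [0.288 1.005 0.752]
['top'] [ 0.6498 -0.203  -0.1774] 0.24
['side'] [ 0.6515 -0.205  -0.3675] 0.082
['top', 'side'] [ 0.6498 -0.2037 -0.1606] 0.333
charger [0.523  0.1084 0.1502]
[[-1.1, -0.6], [1.4, -0.7], [0.6, 0.4], [-0.5, 0.2], [-0.4, -0.5], [-0.0, 0.9], [-0.4, -0.4], [0.4, -0.0], [0.2, 0.6]]
```

View pics/fit.png

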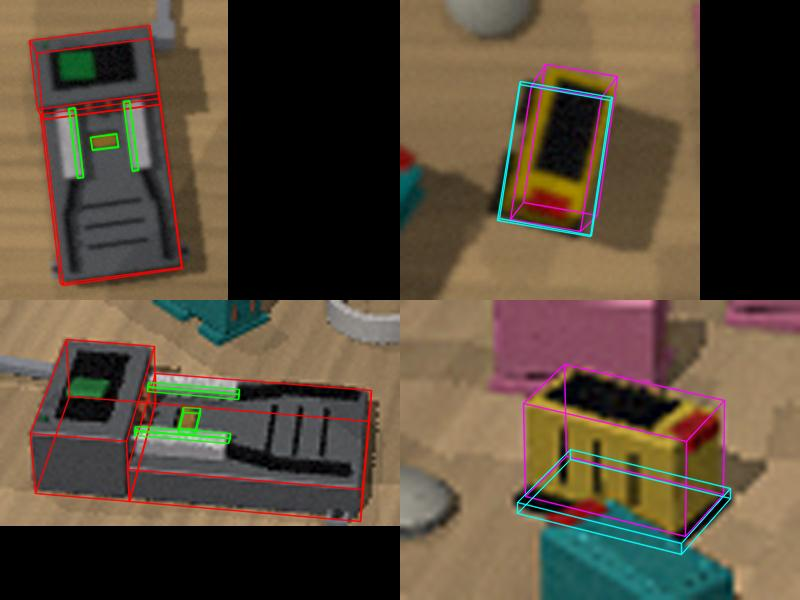

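Charger fit is good in both views. The pack's yellow mask took in wood, so I tighten it.

```bash
for s in 160 190 215; do sed -i "s/inRange(h,(20,[0-9]*,60)/inRange(h,(20,$s,60)/" h.py; echo $s; python3 m.py | grep "\['"; done
sed -i "s/inRange(h,(20,[0-9]*,60)/inRange(h,(20,190,60)/" h.py; python3 m.py >/dev/null
python3 - <<'E'
from h import *
pk,ch=np.load("poses.npy");K=np.array([(43,22,58,203,90),(43,-22,58,287,112),(-44,29,0,120,282),(-44,-29,0,238,310)],float)
uv=np.c_[315+K[:,3]/5.3,140+K[:,4]/5.3]-.4
o=least_squares(lambda p:(proj("top",world(p,K[:,:3]/1000))-uv).ravel(),pk);print(o.x.round(4),o.fun.round(1))
E
```

```text
160
['top'] [ 0.6492 -0.2009 -0.2691] 0.072
['side'] [ 0.6509 -0.2043 -0.4257] 0.091
['top', 'side'] [ 0.6504 -0.2016 -0.2771] 0.179
190
['top'] [ 0.6502 -0.2006 -0.283 ] 0.07
['side'] [ 0.6472 -0.191   0.3281] 0.258
['top', 'side'] [ 0.6508 -0.2008 -0.2899] 0.349
215
['top'] [ 0.6477 -0.1996 -0.2737] 0.073
['side'] [ 0.6587 -0.2271  0.2592] 0.999
['top', 'side'] [ 0.6477 -0.1996 -0.2736] 1.072
[ 0.6493 -0.2023 -0.2541] [-0.8 -1.3  1.1 -0.7 -0.3  0.6  0.1  1.5]
```

View pics/fit.png

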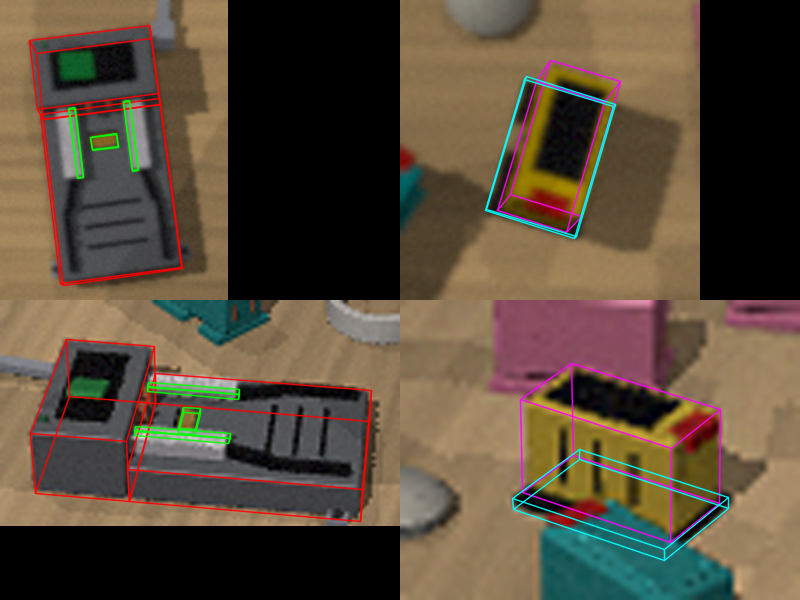

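Pack ≈ (0.650, -0.202, yaw -0.27) and charger ≈ (0.523, 0.108, yaw 0.150). Next is a goal helper, then the first move.

```bash
cat > g.py <<'E'
import sys;from h import *
# usage: g.py x y z yaw  (world TCP goal, tool down) -> row numbers
def row(x,y,z,w):
    s=r.get_state();R=Ro.from_quat(s["eef_rot"]).as_matrix();c,n=np.cos(w),np.sin(w)
    T=np.array([[c,n,0],[n,-c,0],[0,0,-1.]])
    return np.r_[R.T@(np.array([x,y,z])-s["tool_pos"])*1000,Ro.from_matrix(R.T@T).as_rotvec(degrees=True)].round(1)
if __name__=="__main__":
    a=list(map(float,sys.argv[1:]))
    for i in range(0,len(a),4): print(row(*a[i:i+4]).tolist())
E
python3 g.py .65 -.202 .15 -.27
```

```text
[547.6, -219.9, 88.3, -0.1, 0.0, 34.7]
```

Request:
move_arm(targets=[[[0.75,548,-220,88,0,0,35],[0.75,548,-220,88,0,0,35],[0.75,548,-220,88,0,0,35],[0.75,548,-220,88,0,0,35],[0.75,548,-220,88,0,0,35],[0.75,548,-220,88,0,0,35],[0.75,548,-220,88,0,0,35],[0.75,548,-220,88,0,0,35],[0.75,548,-220,88,0,0,35],[0.75,548,-220,88,0,0,35]]])

```text
clock: 1.35
tool_pos: [0.6529, -0.1977, 0.1495]
eef_rot: [0.991, -0.135, -0.0, -0.001]
contact_force: [0.2, -1.0, -0.8]
opening: 0.75
finger_force: 0.0
```

```bash
python3 - <<'E'
from h import *
a,b=r.snapshot("top"),r.snapshot("side")
print(r.get_state()["tool_pos"])
A=cv2.resize(a[120:240,290:420],(400,370),interpolation=cv2.INTER_CUBIC);B=cv2.resize(b[100:220,210:340],(400,370),interpolation=cv2.INTER_CUBIC)
cv2.imwrite("pics/pre.png",np.hstack([A,B])[:,:,::-1])
E
python3 g.py .65 -.202 .02 -.27
```

```text
[ 0.65367929 -0.19593576  0.14909495]
[-1.9, 7.4, 129.1, -0.3, 0.0, 0.1]
```

View pics/pre.png

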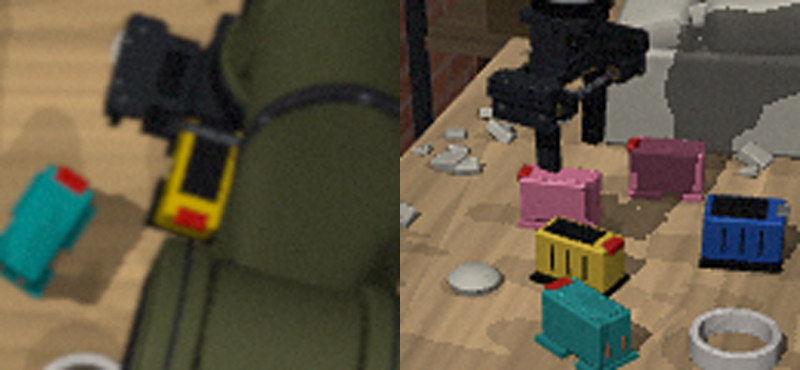

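```bash
python3 - <<'E'
from h import *
s=r.get_state();R=Ro.from_quat(s["eef_rot"]).as_matrix()
P=[s["tool_pos"]+R@np.array([0,y,0]) for y in(-.042,0,.042)]
print(proj("side",P).round(1))
E
```

```text
[[258.7 154.9]
 [266.1 149.8]
 [273.2 144.9]]
```

Request:
move_arm(targets=[[[0.75,0,0,30,0,0,0],[0.75,0,0,60,0,0,0],[0.75,0,0,60,0,0,0],[0.75,0,0,60,0,0,0],[0.75,0,0,60,0,0,0]]])

```text
clock: 2.08
tool_pos: [0.6515, -0.2032, 0.0924]
eef_rot: [0.99, -0.138, 0.001, 0.0]
contact_force: [0.0, 0.6, 0.6]
opening: 0.747
finger_force: 0.0
```

Request:
move_arm(targets=[[[0.75,-2,0,30,0,0,0],[0.75,-2,0,55,0,0,0],[0.75,-2,0,71,0,0,0],[0.75,-2,0,71,0,0,0],[0,-2,0,71,0,0,0],[0,-2,0,71,0,0,0],[0,-2,0,71,0,0,0],[0,-2,0,71,0,0,0]]], newtons=35)

```text
clock: 3.08
tool_pos: [0.6495, -0.202, 0.0208]
eef_rot: [0.99, -0.138, 0.001, 0.0]
contact_force: [-0.9, 0.1, 6.6]
opening: 0.497
finger_force: 35.0
```

Request:
move_arm(targets=[[[0,0,0,-40,0,0,0],[0,0,0,-90,0,0,0],[0,0,0,-120,0,0,0],[0,0,0,-120,0,0,0]]])

```text
clock: 3.58
tool_pos: [0.65, -0.2025, 0.1416]
eef_rot: [0.99, -0.138, 0.002, 0.0]
contact_force: [1.1, 0.5, -3.0]
opening: 0.494
finger_force: 35.0
```

```bash
python3 - <<'E'
from g import *
ch=np.load("poses.npy")[1]
p=world(ch,[[-.044,0,0]])[0]
s=r.get_state();print(s["tool_pos"],s["opening"],s["contact_force"]);print(p,row(p[0],p[1],.12,ch[2]).tolist())
E
```

```text
[ 0.65001149 -0.20249237  0.14164276] 0.4943855892160171 [ 1.12422571  0.49753518 -3.03981716]
[0.47949461 0.10181142 0.        ] [-247.1, -246.3, 20.5, 0.1, -0.2, -24.4]
```

Request:
move_arm(targets=[[[0,-40,-40,10,0,0,-4],[0,-80,-80,15,0,0,-8],[0,-120,-120,20,0,0,-12],[0,-160,-160,20,0,0,-16],[0,-200,-199,20,0,0,-20],[0,-230,-229,20,0,0,-23],[0,-247,-246,20,0,0,-24.4],[0,-247,-246,20,0,0,-24.4],[0,-247,-246,20,0,0,-24.4],[0,-247,-246,20,0,0,-24.4]]])

```text
clock: 4.82
tool_pos: [0.4786, 0.1005, 0.1193]
eef_rot: [0.997, 0.074, -0.0, 0.001]
contact_force: [0.2, -0.2, -3.1]
opening: 0.495
finger_force: 35.0
```

```bash
cat > look.py <<'E'
import sys;from h import *
# overlay the expected pack foot/block and rails; args: name, pack z0, pack forward offset (m)
pk,ch=np.load("poses.npy");s=r.get_state();R=Ro.from_quat(s["eef_rot"]).as_matrix()
p=np.r_[s["tool_pos"][:2],np.arctan2(R[1,0],R[0,0])];z0=float(sys.argv[2])
o=[]
for n,(x0,x1,y0,y1) in {"top":(170,290,150,290),"side":(205,345,155,285)}.items():
    k=min(400/(x1-x0),400/(y1-y0));raw=cv2.resize(r.snapshot(n)[y0:y1,x0:x1],None,fx=k,fy=k,interpolation=cv2.INTER_CUBIC)
    im=raw.copy()
    for q,B,z,c in((p,BLOCK,z0,(255,0,255)),(p,box(-44,44,-29,29,0,6),z0,(0,255,255)),(ch,box(10,80,24.5,30.5,38,42.5),0,(0,255,0)),(ch,box(10,80,-30.5,-24.5,38,42.5),0,(0,255,0))):
        u=((proj(n,world(q,B,z))-[x0,y0]+.5)*k).astype(int)
        for i in range(8):
            for j in range(i):
                if (np.abs(B[i]-B[j])>1e-6).sum()==1: cv2.line(im,u[i].tolist(),u[j].tolist(),c,1,cv2.LINE_AA)
    C0=np.zeros((400,400,3),np.uint8);C0[:im.shape[0],:im.shape[1]]=im[:400,:400];o.append(C0)
cv2.imwrite(f"pics/{sys.argv[1]}.png",np.hstack(o)[:,:,::-1])
T=world(ch,[[0,0,0]])[0];d=s["tool_pos"]-T;c,n=np.cos(ch[2]),np.sin(ch[2])
print("tool in charger mm",(np.r_[c*d[0]+n*d[1],-n*d[0]+c*d[1],s["tool_pos"][2]]*1000).round(1),"yaw err deg",np.degrees(p[2]-ch[2]).round(2),"F",s["contact_force"].round(1),s["clock"])
E
python3 look.py a 0.099
```

```text
tool in charger mm [-45.1  -1.1 119.3] yaw err deg -0.17 F [ 0.2 -0.2 -3.1] 4.825
```

View pics/a.png

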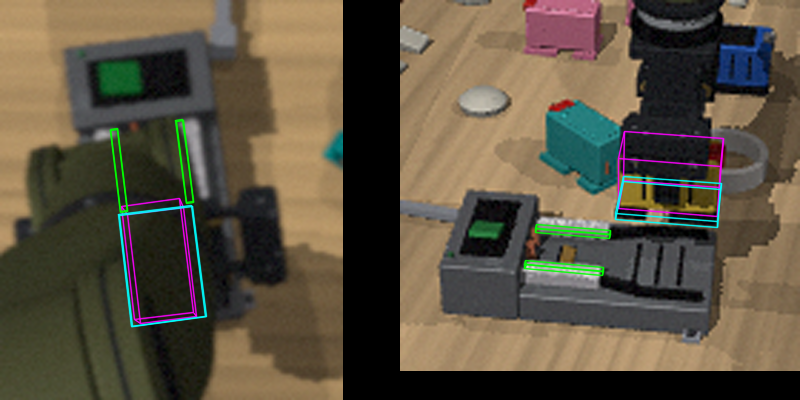

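Side view: the pack hangs over the front deck and matches the overlay within about 1 mm; the rails are free. Lowering.

Request:
move_arm(targets=[[[0,0,-1,30,0,0,0],[0,0,-1,55,0,0,0],[0,0,-1,62,0,0,0],[0,0,-1,66,0,0,0],[0,0,-1,66,0,0,0]]])

```text
clock: 5.55
tool_pos: [0.4784, 0.103, 0.0542]
eef_rot: [0.997, 0.075, 0.0, -0.0]
contact_force: [-0.2, -0.0, -3.3]
opening: 0.497
finger_force: 35.0
```

Request:
move_arm(targets=[[[0,0,0,1,0,0,0],[0,0,0,2,0,0,0],[0,0,0,3,0,0,0],[0,0,0,3,0,0,0]]])

```text
clock: 6.05
tool_pos: [0.4781, 0.1031, 0.0508]
eef_rot: [0.997, 0.075, 0.0, -0.0]
contact_force: [-0.1, -0.5, -2.6]
opening: 0.489
finger_force: 35.0
```

```bash
python3 look.py b 0.030
```

```text
tool in charger mm [-45.2   1.5  50.8] yaw err deg -0.01 F [-0.1 -0.5 -2.6] 6.05
```

Request:
move_arm(targets=[[[0,0,1.3,0,0,0,0],[0,0,1.3,1,0,0,0],[0,0,1.3,1,0,0,0],[0.6,0,1.3,1,0,0,0],[0.6,0,1.3,1,0,0,0],[0.6,0,1.3,1,0,0,0]]])

```text
clock: 6.9
tool_pos: [0.4782, 0.1017, 0.0496]
eef_rot: [0.997, 0.075, -0.0, 0.0]
contact_force: [0.1, -0.2, 0.3]
opening: 0.6
finger_force: 0.0
```

```bash
python3 look.py c 0.030
```

```text
tool in charger mm [-45.3   0.1  49.6] yaw err deg -0.03 F [ 0.1 -0.2  0.3] 6.9
```

View pics/c.png

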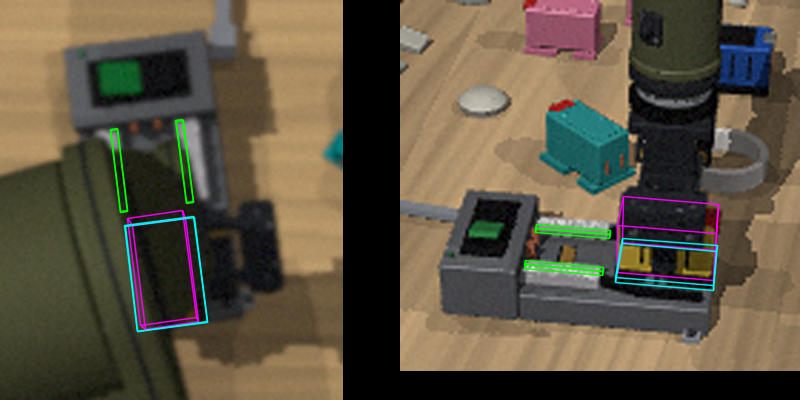

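Pack rests flat on the deck, in front of the rails. Regrip and slide in gently.

Request:
move_arm(targets=[[[0,0,0,0,0,0,0],[0,0,0,0,0,0,0],[0,0,0,0,0,0,0],[0,6,0,0,0,0,0],[0,12,0,0,0,0,0],[0,18,0,0,0,0,0],[0,24,0,0,0,0,0],[0,24,0,0,0,0,0]]], newtons=40)

```text
clock: 8.0
tool_pos: [0.5036, 0.1057, 0.0497]
eef_rot: [0.997, 0.075, 0.001, -0.0]
contact_force: [0.7, -0.0, -0.7]
opening: 0.498
finger_force: 40.0
```

```bash
python3 look.py d 0.030
```

```text
tool in charger mm [-19.6   0.2  49.7] yaw err deg -0.03 F [ 0.7 -0.  -0.7] 8.0
```

Request:
move_arm(targets=[[[0,6,0,0,0,0,0],[0,12,0,0,0,0,0],[0,18,0,0,0,0,0],[0,24,0,0,0,0,0],[0,30,0,0,0,0,0],[0,36,0,0,0,0,0],[0,42,0,0,0,0,0],[0,42,0,0,0,0,0]]])

```text
clock: 9.1
tool_pos: [0.5444, 0.1117, 0.0498]
eef_rot: [0.997, 0.075, 0.001, -0.0]
contact_force: [-1.6, -1.0, 0.6]
opening: 0.495
finger_force: 40.0
```

Request:
move_arm(targets=[[[0,4,0,0,0,0,0],[0,8,0,0,0,0,0],[0,11,0,0,0,0,0],[0,11,0,0,0,0,0]]])

```text
clock: 9.6
tool_pos: [0.5536, 0.1131, 0.0497]
eef_rot: [0.997, 0.075, -0.001, 0.0]
contact_force: [-4.6, -1.9, 5.4]
opening: 0.495
finger_force: 40.0
```

```bash
python3 look.py e 0.030
```

```text
tool in charger mm [31.   0.1 49.7] yaw err deg -0.02 F [-4.6 -1.9  5.4] 9.6
```

View pics/e.png

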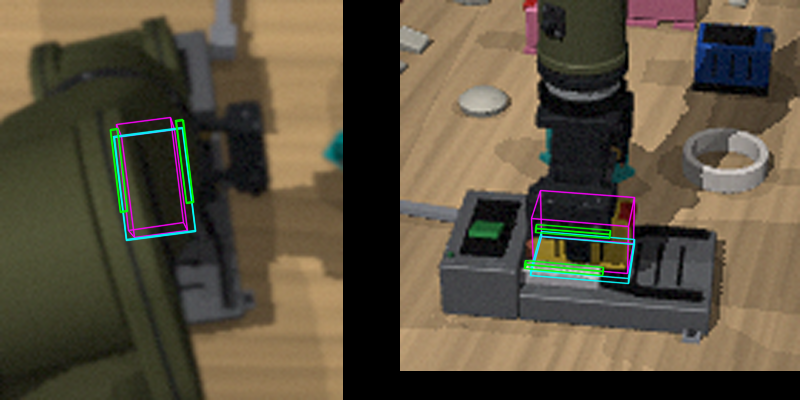

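The pack is between the rails and riding over the catch. Small steps to the stop.

Request:
move_arm(targets=[[[0,1,0,0,0,0,0],[0,2,0,0,0,0,0],[0,3,0,0,0,0,0],[0,3,0,0,0,0,0]]])

```text
clock: 10.2
tool_pos: [0.559, 0.1141, 0.0497]
eef_rot: [0.997, 0.075, 0.002, -0.0]
contact_force: [0.7, -0.2, 0.2]
opening: 0.5
finger_force: 40.0
```

Request:
move_arm(targets=[[[0,1,0,0,0,0,0],[0,2,0,0,0,0,0],[0,2,0,0,0,0,0]]])

```text
clock: 10.58
tool_pos: [0.559, 0.1141, 0.0497]
eef_rot: [0.997, 0.075, -0.0, -0.0]
contact_force: [-2.6, -0.5, 1.5]
opening: 0.498
finger_force: 40.0
```

It snapped forward, and pushing on 2 mm gives no motion. Test: a bit more push, then a gentle pull back against the catch.

Request:
move_arm(targets=[[[0,1,0,0,0,0,0],[0,2,0,0,0,0,0],[0,2,0,0,0,0,0]]])

```text
clock: 10.95
tool_pos: [0.5595, 0.1141, 0.0497]
eef_rot: [0.997, 0.075, -0.002, 0.0]
contact_force: [-5.4, -0.8, 4.9]
opening: 0.497
finger_force: 40.0
```

Request:
move_arm(targets=[[[0,-2,0,0,0,0,0],[0,-4,0,0,0,0,0],[0,-5,0,0,0,0,0],[0,-5,0,0,0,0,0]]])

```text
clock: 11.45
tool_pos: [0.5571, 0.1136, 0.0498]
eef_rot: [0.997, 0.075, 0.001, -0.0]
contact_force: [1.4, -0.3, -2.5]
opening: 0.499
finger_force: 40.0
```

Request:
move_arm(targets=[[[0,-1,0,0,0,0,0],[0,-2,0,0,0,0,0],[0,-2,0,0,0,0,0]]])

```text
clock: 11.82
tool_pos: [0.5565, 0.1136, 0.05]
eef_rot: [0.997, 0.075, 0.002, -0.0]
contact_force: [5.1, 0.2, -3.8]
opening: 0.496
finger_force: 40.0
```

The catch holds: about 2 mm of play, then firm resistance. Push back to home, release, rise.

Request:
move_arm(targets=[[[0,2,0,0,0,0,0],[0,3,0,0,0,0,0],[0,3,0,0,0,0,0],[0.6,3,0,0,0,0,0],[0.65,3,0,0,0,0,0],[0.65,3,0,0,0,0,0],[0.65,3,0,-40,0,0,0],[0.65,3,0,-90,0,0,0],[0.65,3,0,-90,0,0,0]]])

```text
clock: 12.95
tool_pos: [0.5596, 0.1142, 0.1431]
eef_rot: [0.997, 0.075, 0.003, -0.001]
contact_force: [0.9, 0.5, -1.2]
opening: 0.648
finger_force: 0.0
```

```bash
python3 - <<'E'
from g import *
ch=np.load("poses.npy")[1]
p=world(ch,[[.115,.0215,0]])[0]
s=r.get_state();print(s["tool_pos"],s["contact_force"]);print(p,row(p[0],p[1],.11,ch[2]).tolist())
E
```

```text
[0.55961954 0.11415627 0.14309345] [ 0.9013058   0.45075791 -1.1564248 ]
[0.63348872 0.14685655 0.        ] [77.7, -21.3, 33.7, -0.0, -0.4, -0.0]
```

Request:
move_arm(targets=[[[0,40,-11,0,0,0,0],[0,78,-21.5,20,0,0,0],[0,78,-21.5,33,0,0,0],[0,78,-21.5,45,0,0,0],[0,78,-21.5,55,0,0,0],[0,78,-21.5,55,0,0,0]]])

```text
clock: 13.7
tool_pos: [0.63, 0.146, 0.0839]
eef_rot: [0.997, 0.075, -0.001, 0.0]
contact_force: [-0.9, 0.5, 0.4]
opening: 0.007
finger_force: 0.0
```

```bash
python3 look.py f 0.030
```

```text
tool in charger mm [111.4  21.2  83.9] yaw err deg -0.04 F [-0.9  0.5  0.4] 13.7
```

View pics/f.png

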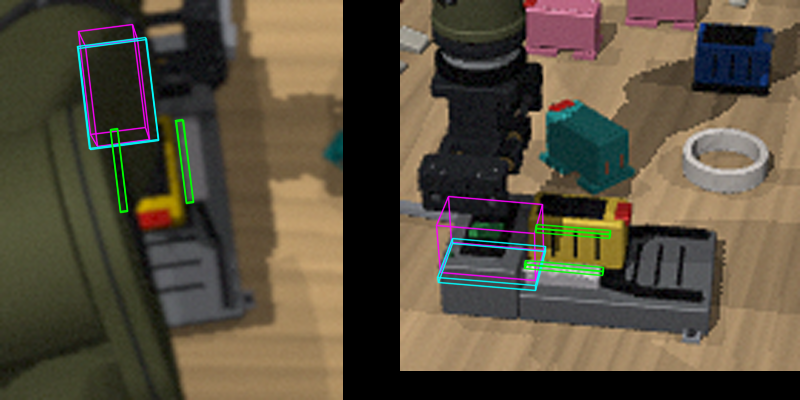

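Pack is against the housing, between the rails, tab trailing. Fingers are shut over the green half. Pressing.

Request:
move_arm(targets=[[[0,2,-1,5,0,0,0],[0,2,-1,10,0,0,0],[0,2,-1,15,0,0,0],[0,2,-1,19,0,0,0],[0,2,-1,20,0,0,0],[0,2,-1,20,0,0,0]]])

```text
clock: 14.55
tool_pos: [0.6329, 0.1474, 0.0645]
eef_rot: [0.997, 0.075, -0.0, 0.0]
contact_force: [1.4, 0.8, -1.2]
opening: 0.001
finger_force: 0.0
```

Request:
move_arm(targets=[[[0,0,0,1,0,0,0],[0,0,0,2,0,0,0],[0,0,0,2,0,0,0]]])

```text
clock: 14.92
tool_pos: [0.633, 0.1473, 0.0634]
eef_rot: [0.997, 0.075, -0.0, 0.0]
contact_force: [-1.9, -1.7, 6.8]
opening: 0.006
finger_force: 3.0
```

Force has risen to 7 N at 63 mm, the expected "on" height. A little more, then raise and clear away.

Request:
move_arm(targets=[[[0,0,0,1,0,0,0],[0,0,0,2,0,0,0],[0,0,0,2,0,0,0]]])

```text
clock: 15.3
tool_pos: [0.633, 0.1474, 0.0632]
eef_rot: [0.997, 0.075, 0.0, 0.0]
contact_force: [-6.3, -1.1, 18.2]
opening: 0.006
finger_force: 8.9
```

Request:
move_arm(targets=[[[0,0,0,-30,0,0,0],[0,0,0,-80,0,0,0],[0,0,0,-120,0,0,0],[0,-30,50,-120,0,0,0],[0,-60,100,-120,0,0,0],[0,-90,150,-120,0,0,0],[0,-120,200,-120,0,0,0],[0,-140,250,-120,0,0,0],[0,-140,300,-120,0,0,0],[0,-140,300,-120,0,0,0]]])

```text
clock: 16.55
tool_pos: [0.5388, -0.1758, 0.1809]
eef_rot: [0.998, 0.07, 0.0, 0.002]
contact_force: [-0.4, 0.2, -0.6]
opening: 0.006
finger_force: 0.0
```

```bash
python3 - <<'E'
from h import *
ch=np.load("poses.npy")[1]
a,b=r.snapshot("top"),r.snapshot("side")
A=cv2.resize(a[150:275,175:275],(400,500),interpolation=cv2.INTER_CUBIC);B=cv2.resize(b[190:290,205:335],(400,308),interpolation=cv2.INTER_CUBIC)
o=np.zeros((500,800,3),np.uint8);o[:,:400]=A;o[:308,400:]=B;cv2.imwrite("pics/end.png",o[:,:,::-1])
p0=np.r_[world(ch,[[.035,0,0]])[0][:2],ch[2]]
try:
    f=fitpack({"top":(180,275,150,275)},p0,.03,{"top":a});d=f.x[:2]-ch[:2];print("pack in charger",np.cos(ch[2])*d[0]+np.sin(ch[2])*d[1],-np.sin(ch[2])*d[0]+np.cos(ch[2])*d[1],f.x[2]-ch[2],f.fun)
except Exception as e: print(e)
E
```

```text
pack in charger 0.03368359779925982 0.00036295434626584886 -0.02459298679830829 0.049854848230854065
```

View pics/end.png

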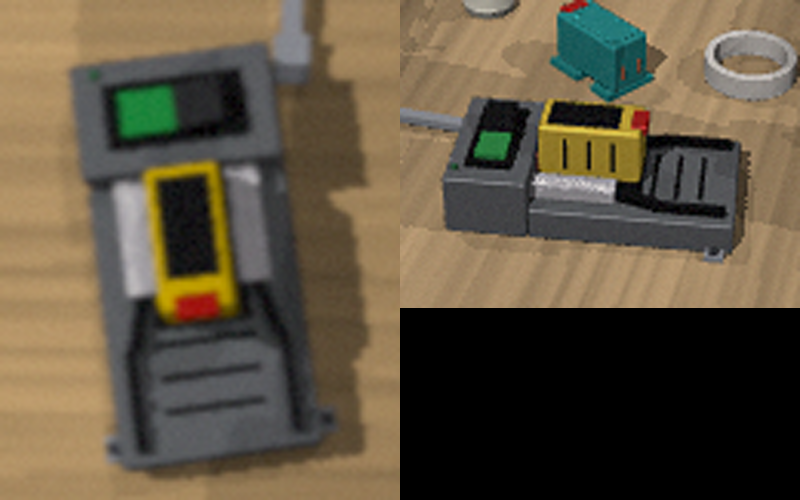

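The pack sits home under the rails with its tab trailing. The green half is down (level, at (145,110)), the black half is now raised, and the arm is clear.

```bash
python3 -c "
from plant import r
print(r.finish_job())"
```

```text
the job is handed in; nothing more can be done
None
```

The yellow pack is fully home on the charger with the catch holding it (it resisted a gentle pull back), the rocker is pressed on, and the job was handed in at about 17 s with the arm clear.

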